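# Press a maple offcut under the leaf-spring hold-down

## Task

With a closed fingertip, press the maple offcut firmly down onto its sprung bed, keep it pressed and slide it along the trough under the brass leaf spring until its nose is fully home against the end stop. Then let go and leave it held there by the leaf, without ever lifting the offcut out of the trough or disturbing the snail, the stone or the hand-warmer pot.

Things in the scene. Friction and masses are not known exactly. Their poses are not given: they have to be found in the camera images.
- jig: Dark wooden trough fixed on the bench, 255 mm long, 85 wide. Origin at bench level on its centre line; +x is the direction in which the offcut is slid in, z up. The channel is 39 mm wide between side rails 36 mm high (outer edges y = +-39.5 mm); it runs from the open mouth at x = -135 mm to the end stop's face at x = +75 mm. The stop block goes on to x = +120 mm, 60 mm high with its screws.
- stop (a point): Centre of the end stop's face, 30 mm above the bench, on the trough's centre line (x = +75 mm in its frame). The offcut's nose rests against this face when home.
- bed (a joint): How far the cork-faced sprung bed in the channel is pressed down, m: 0 at rest (top 26 mm above the bench), 0.014 at its hard stop. It lies under the whole channel and stays level. With the offcut on it, it starts to sink at about 2.5 N and takes 0.75 N more per mm: about 13 N presses it all the way.
- leaf (a joint): How far the brass leaf spring is bent up, rad: 0 at rest, 0.25 at most; 0.02 rad lifts its eye about 1 mm. The leaf, 30 mm wide, is fixed to the end stop and slopes down towards the mouth, ending in a rolled eye of 5 mm radius across the channel. It bears on the offcut with about 6 N plus 2.2 N per mm of lift and cannot go below its rest place.
- leaf_eye (a point): Lowest point of the leaf's rolled eye, on the trough's centre line: in the trough's frame at x = +36 mm and 37 mm above the bench when at rest. The bed must be down by at least about 11 mm for the offcut's nose to pass; otherwise it jams against the eye.
- blank: Pale maple offcut, loose, 120 g, lying on the bed in the trough, nose to the leaf. 110 mm long (x -55 to +55), 36 wide, 25 thick; origin at the centre of its underside, +x to its nose, z up. The nose's upper edge is rounded to 6 mm. Its top is 51 mm above the bench at rest. Home: origin at x = +20 mm in the trough's frame. Let go there, it rises against the leaf, which keeps it about 12 mm down.
- blank_deck (a point): On top of the offcut's flat rear deck, 29 mm behind its origin, 25 mm above its underside. The deck (offcut x = -55 to -15 mm) is where the finger presses. It ends forward in a darker rib, x = -15 to -5 mm, 10 mm high, full width, for the finger to push forward against. At home the rib stays 16 mm short of the leaf's eye.
- snail: Camellia-wood snail carving, reddish brown, 52 mm long, 36 mm high, loose; origin under its middle. Leave it alone.
- stone: Mottled green beach stone, 58 mm across, 27 mm high, loose; origin under its middle. Leave it alone.
- pot: Terracotta hand-warmer pot, 90 mm across, 75 mm high, loose; origin under its middle. Leave it alone.
- chest: Paulownia tool chest with iron hook latch, 178 x 258 mm, 110 mm high, fixed, shut; origin under its middle. Not used.
Not all that is in view belongs to the job. What is shaped like the blank but blue or turquoise is not meant.

How it is judged:
By the outcome, as a careful person would: the job done as asked, in the order asked, and still so for the second after the job is handed in, with the robot touching nothing.
It also fails if it takes over 42 s, if anything falls off the work surface, if the arm or the gripper's body presses on something with over 40 N, if the wrist force passes 120 N, or if a joint passes its speed limit or range.

## Robot

A 6-joint arm with a two-finger parallel gripper is mounted at the origin on the work surface. World frame = base frame: x ahead of the robot, y to its left, z up, the work surface at z = 0. Lengths are in m, angles in rad, forces in N, time in s.
With the tool pointing down it reaches from about 0.275 to 1 m from the base axis. Payload 8.4 kg.
Tool frame: the origin (TCP) lies on the centre line of the jaws, within the pads' length; the fingertips stand 17 mm ahead of it and the grasp point (between the pads) lies 2 mm behind it (bot.tcp_to_tips is the y of the fingertips in the tool frame, in m); y points along the fingers, z is the direction in which the jaws open and shut, and the axes are right-handed (so a half turn about y gives the same grasp; the last joint's range is limited). The gripper opens to 85 mm and grips with 20 to 120 N. Pads are 22 mm wide; open, the fingers measure 114 mm over their backs; the gripper's body (76 mm by 85 mm) begins 54 mm behind the grasp point. The pads swing forward as they close: fully open they stand 13 mm farther back than shut.
Start: joints at [1.115, 0.353, 1.633, -0, 1.155, -0.002], TCP at [0.274, 0.562, 0.248] pointing down, gripper open.
Joint ranges: [-2.63, 2.63], [-0.92, 2.1], [0.06, 2.66], [-1.3, 4.44], [0, 2.69], [-3.02, 3.02]. Speed limits (rad/s): [2.22, 2.22, 2.79, 3.14, 3.14, 3.14].

## Interface

Orientations are given as a unit quaternion [x, y, z, w].
In Python, from workcell import bot, hand, kinematics, get_obs, vision, hand_in gives the robot as it stands. The module is installed in compiled form; this text tells all that it offers. Calls block until the motion is done:
- bot.reach(position, orientation): joint-space move of the TCP to a pose.
- bot.servo_line(position, ori=None, velocity=0.15): straight line of the TCP; ori=None keeps the orientation; velocity is the mean speed in m/s.
- bot.goto_joints(angles): joint-space move.
- hand.move_gripper(opening, strength=None): finger opening in m; strength is the grip in N (None keeps the last); returns when the fingers have stopped.
- bot.dwell(seconds).
- kinematics.solve_ik(position, orientation): joint angles nearest the present ones, or None.
- get_obs(): the state.
- vision.read_camera(name): name is "scene" or "side" or "wrist"; returns a dict with "frame" (384x512x3 uint8, red, green, blue), "intrinsics" (3x3 intrinsics, pixels), "view" (4x4, takes a point from world to camera coordinates). Camera axes: x right, y down, z forward; pixel columns grow to the right and rows downward; lengths in m; the calibration is good to about 2 mm. A picture is of the moment at which its call begins. There is no depth.
A pose or a line that the arm cannot do raises bot.IKError and nothing moves.
- hand_in(): hands the job in, once; it reports no verdict.
The state is a dict: "time_s": time; "joint_pos": joint angles; "joint_vel": joint speeds; "joint_efforts": joint torques, N m; "position": TCP position; "orientation": TCP orientation; "wrist_force": force on the tool from outside, world axes, zero at the start; "ft_torque": the same for the moment, N m; "gripper_width": finger opening in m.
Only numpy, scipy, OpenCV 4.12 (cv2) and the standard library are available. Lean on these libraries where they do the work, as an engineer would, in place of code of your own. Each camera call takes 0.05 s, during which the arm holds its last target. There are 200 camera calls.

## Working session

There is one attempt and no reset: what is moved stays moved. The work goes in short steps, each a Python script; the robot and the scene stay as the last script left them, time stands still between calls to the robot, and variables do not carry over. Pictures are saved under pics/ and viewed, about 8 in all and at most 12, crops included, and the job is handed in when it is done.

```bash
mkdir -p pics; ls
python3 - <<'E'
from workcell import *
import cv2,numpy as np
for n in ("scene","side"):
    r=vision.read_camera(n); np.savez(f"pics/{n}0.npz",**r); cv2.imwrite(f"pics/{n}0.png",r["frame"][:,:,::-1])
    print(n,r["intrinsics"].tolist(),np.round(r["view"],4).tolist())
o=get_obs();print(o)
E
python3 -c "
import cv2,numpy as np
a=cv2.imread('pics/scene0.png');b=cv2.imread('pics/side0.png')
cv2.imwrite('pics/a.png',cv2.resize(a,(800,600),interpolation=cv2.INTER_CUBIC));cv2.imwrite('pics/b.png',cv2.resize(b,(800,600),interpolation=cv2.INTER_CUBIC))"
```

```text
pics
scene [[361.34719789328295, 0.0, 257.77529317505883], [0.0, 361.34719789328295, 192.43437639674906], [0.0, 0.0, 1.0]] [[0.1883, 0.9821, -0.0063, -0.1804], [0.8548, -0.167, -0.4913, -0.4345], [-0.4835, 0.0872, -0.871, 1.1384], [0.0, 0.0, 0.0, 1.0]]
side [[384.43251634702324, 0.0, 259.88619341495934], [0.0, 384.43251634702324, 190.7277637691187], [0.0, 0.0, 1.0]] [[0.9495, -0.3136, 0.0128, -0.4764], [-0.1782, -0.5724, -0.8003, 0.2186], [0.2584, 0.7576, -0.5994, 0.8052], [0.0, 0.0, 0.0, 1.0]]
{'time_s': 0.1, 'joint_pos': array([ 1.11461127e+00,  3.53586526e-01,  1.63408128e+00, -7.79537536e-06,
        1.15519493e+00, -2.40207998e-03]), 'joint_vel': array([-0.00127005, -0.00210461, -0.00132655, -0.0008048 , -0.00075531,
       -0.00022522]), 'joint_efforts': array([ 1.49525840e-03, -6.06364989e+01, -3.42813706e+01,  8.86457337e-05,
        3.94285118e-03, -2.16419573e-05]), 'position': array([0.27379985, 0.56137066, 0.24762276]), 'orientation': array([ 0.68942186, -0.159162  ,  0.15896278, -0.68854614]), 'wrist_force': array([0.32018948, 0.42561343, 0.12925786]), 'ft_torque': array([ 0.02688774, -0.02452877,  0.06409174]), 'gripper_width': 0.08541597188295927}
```

View pics/a.png

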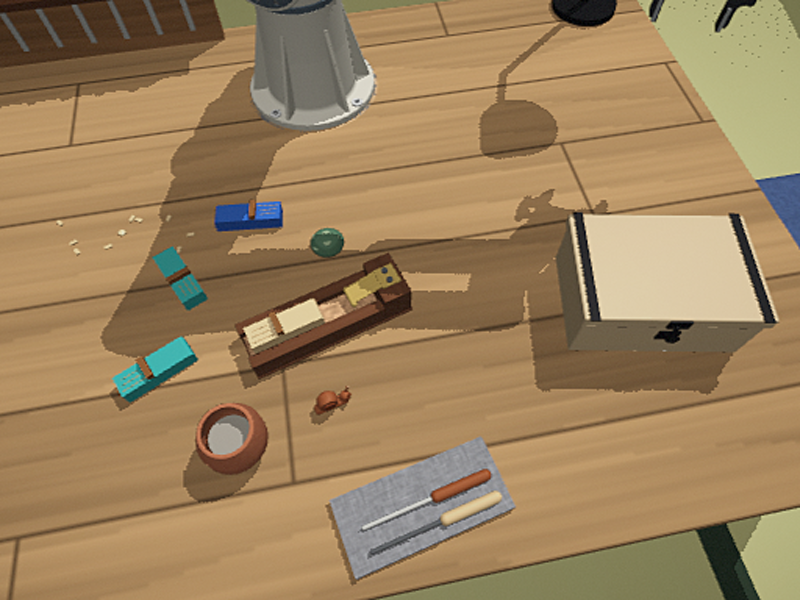

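View pics/b.png

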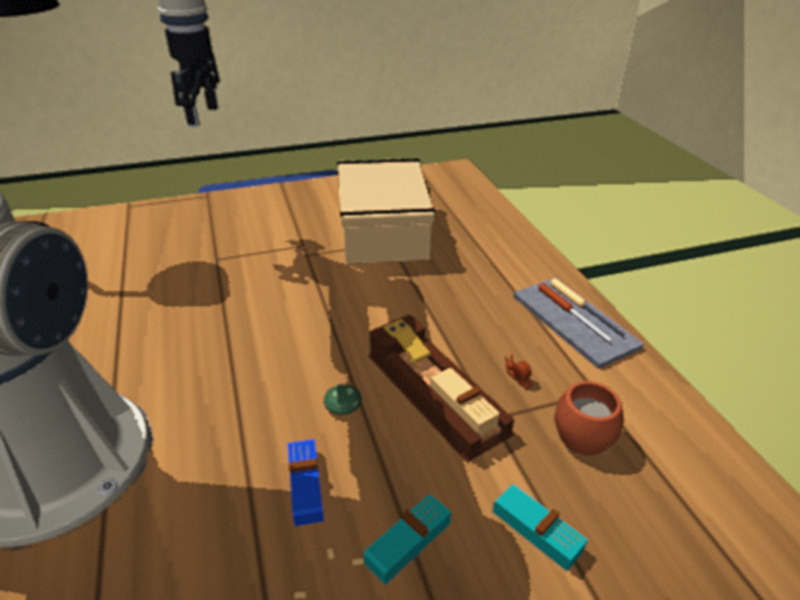

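Candidates in the 800x600 scene view: pale maple in the dark trough (285,325), blue (248,215), dark teal (180,278) and turquoise (155,368). I choose the pale one in the trough. Its rib is at about (277,322), and the leaf and stop are at about (380,280).

```bash
cat > h.py <<'E'
import numpy as np,cv2
def ray(r,px,z):
    K,V=r["intrinsics"],r["view"]; R,t=V[:3,:3],V[:3,3]
    px=np.atleast_2d(px).astype(float); d=np.c_[px,np.ones(len(px))]@np.linalg.inv(K).T@R; c=-R.T@t
    return c+d*((z-c[2])/d[:,2])[:,None]
def proj(r,P):
    p=(np.atleast_2d(P)@r["view"][:3,:3].T+r["view"][:3,3])@r["intrinsics"].T
    return p[:,:2]/p[:,2:]
E
python3 - <<'E'
import numpy as np,cv2
from h import *
out=[]
for n,box in(("scene",(140,155,130,90)),("side",(225,195,115,100))):
    r=np.load(f"pics/{n}0.npz"); f=r["frame"]; x,y,w,h=box
    hsv=cv2.cvtColor(f,cv2.COLOR_RGB2HSV)
    m=((hsv[...,1]<115)&(hsv[...,2]>130)).astype(np.uint8); mm=np.zeros_like(m); mm[y:y+h,x:x+w]=m[y:y+h,x:x+w]
    nl,l,s,c=cv2.connectedComponentsWithStats(mm)
    for i in range(1,nl):
        if s[i,4]>60:
            ys,xs=np.where(l==i); P=ray(r,np.c_[xs,ys],.051)
            print(n,s[i],c[i],P.mean(0).round(4),cv2.minAreaRect((P[:,:2]*1000).astype(np.float32)))
    cr=f[y:y+h,x:x+w,::-1]; mk=np.repeat(mm[y:y+h,x:x+w,None]*255,3,2)
    out.append(cv2.resize(np.hstack([cr,mk]),(800,300),interpolation=cv2.INTER_CUBIC))
cv2.imwrite("pics/c.png",np.vstack(out))
E
```

```text
scene [146 155  53   8 205] [169.3804878  157.17560976] [ 0.4142 -0.1155  0.051 ] ((419.31549072265625, -109.44342041015625), (125.06292724609375, 20.716087341308594), 78.89163208007812)
scene [258 174  12  12  96] [264.59375    179.13541667] [0.5206 0.1005 0.051 ] ((520.9837646484375, 97.833740234375), (26.086877822875977, 30.34174156188965), 78.91876983642578)
scene [176 188  64  26 626] [201.1884984  199.66134185] [ 0.5466 -0.0522  0.051 ] ((542.0361938476562, -35.90381622314453), (44.3118782043457, 144.51820373535156), 7.793310642242432)
scene [155 203  24  20 275] [166.21090909 212.48      ] [ 0.5641 -0.1331  0.051 ] ((563.7882690429688, -132.7100372314453), (37.21312713623047, 41.54941177368164), 16.294801712036133)
scene [204 210  66  19 396] [241.6489899  217.04292929] [0.6076 0.0311 0.051 ] ((605.1422119140625, 19.61782455444336), (24.452980041503906, 148.0763397216797), 0.5016967058181763)
scene [140 219  13  20 155] [144.34193548 230.50967742] [ 0.599  -0.1829  0.051 ] ((593.1885375976562, -179.07781982421875), (26.028701782226562, 47.19490051269531), 88.25971221923828)
side [277 237  24  18 214] [288.51869159 244.72897196] [ 0.5453 -0.0707  0.051 ] ((545.9212036132812, -70.18423461914062), (30.719133377075195, 49.680721282958984), 15.742411613464355)
side [298 256  20  14 117] [307.11111111 263.32478632] [ 0.5625 -0.1345  0.051 ] ((563.1890258789062, -132.17356872558594), (30.886474609375, 31.54987335205078), 14.321102142333984)
```

View pics/c.png

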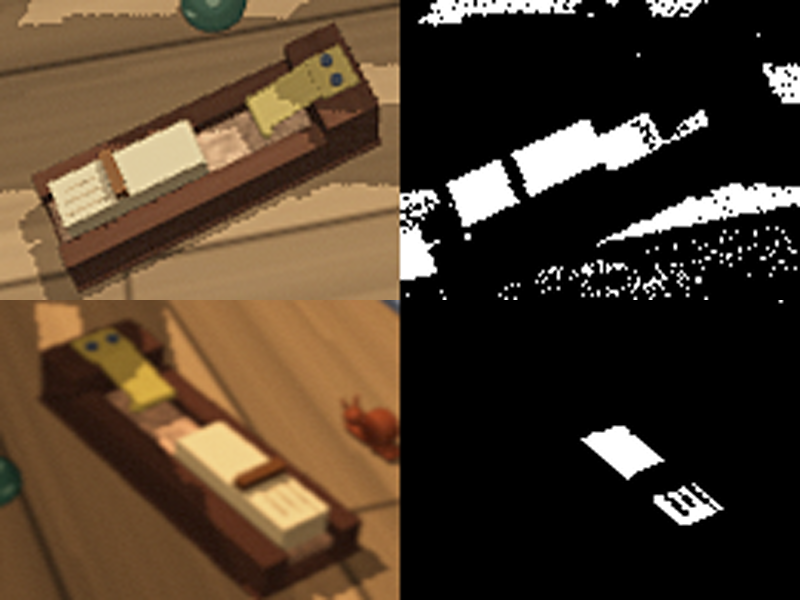

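The crop confirms the choice: a pale offcut with a ribbed deck towards the mouth, a dark rib, a clear nose, and the leaf and stop at the upper right. I'll move above it and use the wrist camera to refine the position.

```bash
cat >> h.py <<'E'
from scipy.spatial.transform import Rotation as Rot
def ori(d,s=1):
    x=s*np.array([d[0],d[1],0])/np.hypot(*d[:2]); y=np.array([0,0,-1.]); return Rot.from_matrix(np.c_[x,y,np.cross(x,y)]).as_quat()
E
python3 - <<'E'
from workcell import *
from h import *
d=np.array([-.275,.961]); p=np.array([.545,-.07,.29])
qs={s:(ori(d,s),kinematics.solve_ik(p,ori(d,s))) for s in(1,-1)}
for s in qs: print(s,qs[s][1])
s=min((s for s in qs if qs[s][1] is not None),key=lambda s:abs(qs[s][1][5])); print(s)
hand.move_gripper(0.0,40)
bot.reach(p,qs[s][0])
r=vision.read_camera("wrist"); np.savez("pics/w1.npz",**r); cv2.imwrite("pics/w1.png",cv2.resize(r["frame"][:,:,::-1],(800,600)))
o=get_obs(); print(o["time_s"],o["position"],o["gripper_width"],o["wrist_force"])
E
```

```text
1 [-1.30470858e-01  1.96546843e-01  1.74920167e+00 -4.44089210e-16
  1.19584414e+00  2.73240988e+00]
-1 [-1.30470858e-01  1.96546843e-01  1.74920167e+00 -4.44089210e-16
  1.19584414e+00 -4.09182775e-01]
-1
3.3583 [ 0.54512364 -0.06927738  0.28992846] -0.00012263688600667135 [-0.26592861  0.33211325 -0.49624323]
```

View pics/w1.png

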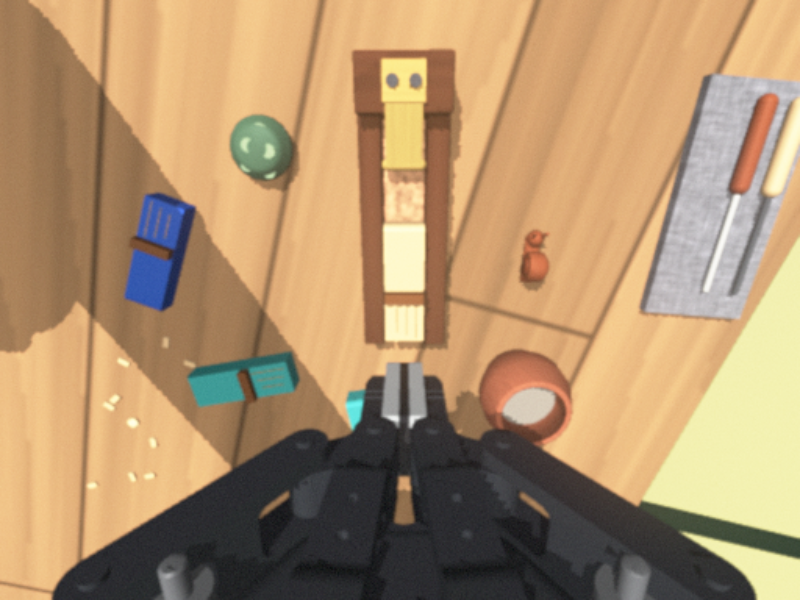

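The wrist view shows the trough upright at centre: stop at (405,80), leaf end at about (405,168), blank nose at row 224, rib at about row 299 and rear edge at about row 342. I'll measure these with masks.

Run:
```python
from h import *
r=np.load("pics/w1.npz"); f=r["frame"]; hsv=cv2.cvtColor(f,cv2.COLOR_RGB2HSV); k=.64
g=cv2.cvtColor(f,cv2.COLOR_RGB2GRAY)
# blank: pale, low saturation
m=((hsv[...,1]<95)&(hsv[...,2]>190)).astype(np.uint8)
x0,x1,y0,y1=230,285,135,225
mm=np.zeros_like(m);mm[y0:y1,x0:x1]=m[y0:y1,x0:x1]
nl,l,s,c=cv2.connectedComponentsWithStats(mm)
for i in range(1,nl):
    if s[i,4]>60: print("pale",s[i],c[i].round(1)); 
print("col profile gray x=258 rows:",[(y,int(g[y,252:266].mean()),int(hsv[y,252:266,1].mean())) for y in range(100,224,1) if y<116 or 138<y<150 or 180<y])
# dark wood rails
d=((hsv[...,0]<14)&(hsv[...,2]<150)&(hsv[...,1]>90)).astype(np.uint8)
rows=range(80,210,10); L=[];R_=[];Li=[];Ri=[]
for y in rows:
    xs=np.where(d[y,215:305])[0]+215; gap=np.where(np.diff(xs)>8)[0]
    print(y,xs.min(),xs.max(),[ (xs[j],xs[j+1]) for j in gap])
```

```text
pale [ 245  143   27   44 1112] [258.3 164. ]
pale [246 196  25  23 529] [258.4 206.5]
col profile gray x=258 rows: [(100, 212, 125), (101, 212, 125), (102, 212, 125), (103, 212, 124), (104, 213, 124), (105, 215, 123), (106, 210, 125), (107, 186, 134), (108, 150, 132), (109, 137, 121), (110, 150, 116), (111, 154, 116), (112, 152, 116), (113, 151, 117), (114, 150, 117), (115, 152, 117), (139, 212, 99), (140, 207, 101), (141, 196, 104), (142, 189, 100), (143, 212, 90), (144, 237, 69), (145, 246, 46), (146, 249, 33), (147, 249, 31), (148, 247, 42), (149, 245, 49), (181, 244, 50), (182, 244, 51), (183, 244, 49), (184, 244, 50), (185, 242, 62), (186, 215, 93), (187, 138, 121), (188, 117, 145), (189, 135, 146), (190, 139, 146), (191, 138, 146), (192, 137, 147), (193, 138, 146), (194, 146, 133), (195, 181, 105), (196, 226, 81), (197, 240, 62), (198, 241, 58), (199, 241, 60), (200, 240, 59), (201, 241, 59), (202, 241, 60), (203, 241, 59), (204, 241, 58), (205, 241, 59), (206, 241, 59), (207, 241, 59), (208, 241, 58), (209, 241, 58), (210, 241, 58), (211, 241, 58), (212, 241, 57), (213, 242, 
[... 501 characters left out ...]
(285))]
120 242 287 [(np.int64(244), np.int64(272))]
130 242 286 [(np.int64(244), np.int64(272)), (np.int64(273), np.int64(284))]
140 232 285 [(np.int64(232), np.int64(243)), (np.int64(245), np.int64(272)), (np.int64(273), np.int64(284))]
150 243 285 [(np.int64(243), np.int64(273)), (np.int64(274), np.int64(283))]
160 243 285 [(np.int64(243), np.int64(273)), (np.int64(274), np.int64(284))]
170 234 285 [(np.int64(234), np.int64(243)), (np.int64(243), np.int64(273)), (np.int64(273), np.int64(282))]
180 235 285 [(np.int64(235), np.int64(244)), (np.int64(244), np.int64(273)), (np.int64(274), np.int64(283))]
190 234 284 [(np.int64(245), np.int64(271))]
200 234 283 [(np.int64(244), np.int64(273))]
```

Run:
```python
from h import *
r=np.load("pics/w1.npz"); R,t=r["view"][:3,:3],r["view"][:3,3]; print("cam",-R.T@t)
inn=ray(r,[[258.0,80],[258.2,120],[258.2,160],[258.4,200]],.036)
v=cv2.fitLine(inn[:,:2].astype(np.float32),cv2.DIST_L2,0,.001,.001).ravel(); d=v[:2]; d=d if d[1]>0 else -d
print("dir",d,np.degrees(np.arctan2(d[1],d[0]))); print(inn)
c=v[2:]
for n,px,z in(("rear",[258.4,218.0],.051),("ribback",[258.4,194.8],.061),("ribbackbase",[258.4,194.8],.051),("ribfront",[258.4,186.6],.061),("nose",[258.4,143],.051),("leafend",[258.2,107.8],.040),("bedend/mouth",[258.4,223],.026)):
    P=ray(r,[px],z)[0]; print(n,P.round(4),"along",round(float((P[:2]-c)@d),4),"lat",round(float(np.cross(d,P[:2]-c)),4))
w=ray(r,[[243.5,160],[273.5,160]],.036); print("channel w",np.linalg.norm(w[0]-w[1]))
w=ray(r,[[231,110],[287,110]],.036); print("outer w",np.linalg.norm(w[0]-w[1]))
# cross-check in scene & side: rib mid-ish & rear deck
print("c",c)
for n,box in(("scene",((167,213),)),("side",((307.1,263.3),))):
    q=np.load(f"pics/{n}0.npz"); P=ray(q,box,.051)[0]; print(n,"deck",P.round(4),"along",float((P[:2]-c)@d),"lat",float(np.cross(d,P[:2]-c)))
```

```text
cam [0.52218217 0.01097653 0.41525999]
dir [-0.27859643  0.9604083 ] 106.17645
[[ 0.51517569  0.03258176  0.036     ]
 [ 0.52945354 -0.01624945  0.036     ]
 [ 0.54486427 -0.06998203  0.036     ]
 [ 0.56216716 -0.12921241  0.036     ]]
rear [ 0.5685 -0.1513  0.051 ] along -0.1099 lat 0.0
ribback [ 0.5574 -0.1124  0.061 ] along -0.0695 lat -0.0001
ribbackbase [ 0.5584 -0.1159  0.051 ] along -0.0731 lat -0.0001
ribfront [ 0.554  -0.1008  0.061 ] along -0.0574 lat -0.0001
nose [ 0.5378 -0.0442  0.051 ] along 0.0015 lat -0.0003
leafend [ 0.525  -0.0007  0.04  ] along 0.0468 lat -0.0001
bedend/mouth [ 0.5741 -0.1709  0.026 ] along -0.1303 lat 0.0001
channel w 0.043225772277564856
outer w 0.07599740929228965
c [ 0.53791517 -0.04571553]
scene deck [ 0.5658 -0.1314  0.051 ] along -0.09010509112578093 lat -0.002889227848796555
side deck [ 0.5625 -0.1345  0.051 ] along -0.09207621597319092 lat 0.0010972722565933297<stdin>:8: DeprecationWarning: Arrays of 2-dimensional vectors are deprecated. Use arrays of 3-dimensional vectors instead. (deprecated in NumPy 2.0)
<stdin>:14: DeprecationWarning: Arrays of 2-dimensional vectors are deprecated. Use arrays of 3-dimensional vectors instead. (deprecated in NumPy 2.0)
```

The sizes agree: the blank measures 111 mm, the rib position is consistent, and the channel axis points at 106.2°. Next I'll descend and press in small steps, watching the force.

```bash
cat >> h.py <<'E'
C=np.array([.53791517,-.04571553]); D=np.array([-.27859643,.9604083])
Q=ori(D,-1)
def P(a,z): return np.r_[C+a*D,z]
E
python3 - <<'E'
from workcell import *
from h import *
print("tips",bot.tcp_to_tips)
def st(tag,f0=0):
    o=get_obs(); f=o["wrist_force"]-f0; p=o["position"]
    print(tag,"t%.2f"%o["time_s"],"along %.4f z %.4f"%((p[:2]-C)@D,p[2]),"fwd %.1f fz %.1f"%(f[:2]@D,f[2])); return f
bot.reach(P(-.0835,.11),Q); bot.dwell(.1); f0=get_obs()["wrist_force"]; np.save("f0.npy",f0); st("hover",f0)
bot.servo_line(P(-.0835,.074),velocity=.06); st("near",f0)
z=.070
while z>.044:
    bot.servo_line(P(-.0835,z),velocity=.03); f=st("z%.4f"%z,f0)
    if f[2]>20: break
    z-=.002 if f[2]<9 else .001
E
```

```text
tips 0.017
hover t4.24 along -0.0837 z 0.1120 fwd 0.0 fz 0.0
near t4.99 along -0.0835 z 0.0739 fwd -0.0 fz 0.1
z0.0700 t5.28 along -0.0835 z 0.0700 fwd 1.0 fz -0.8
z0.0680 t5.53 along -0.0836 z 0.0681 fwd -0.1 fz 1.2
z0.0660 t5.78 along -0.0836 z 0.0662 fwd 0.7 fz 3.9
z0.0640 t6.03 along -0.0836 z 0.0642 fwd 1.0 fz 5.2
z0.0620 t6.28 along -0.0836 z 0.0623 fwd 0.9 fz 6.9
z0.0600 t6.53 along -0.0836 z 0.0604 fwd 1.2 fz 8.4
z0.0580 t6.78 along -0.0836 z 0.0585 fwd 1.4 fz 9.4
z0.0570 t7.03 along -0.0836 z 0.0576 fwd 1.5 fz 10.4
z0.0560 t7.28 along -0.0836 z 0.0567 fwd 1.2 fz 11.2
z0.0550 t7.53 along -0.0836 z 0.0557 fwd 1.5 fz 11.8
z0.0540 t7.78 along -0.0836 z 0.0548 fwd 0.8 fz 12.0
z0.0530 t8.03 along -0.0837 z 0.0539 fwd 1.8 fz 13.7
z0.0520 t8.28 along -0.0837 z 0.0536 fwd 3.8 fz 22.4
```

Run:
```python
from workcell import *
from h import *
f0=np.load("f0.npy"); a=-.0835; z=.052
while a<.02:
    a+=.005 if a<-.004 else .0015
    bot.servo_line(P(a,z),velocity=.03)
    o=get_obs(); f=o["wrist_force"]-f0; p=o["position"]; ac=(p[:2]-C)@D
    print("t%.2f cmd %.4f along %.4f z %.4f/%.4f fwd %.1f lat %.1f fz %.1f"%(o["time_s"],a,ac,p[2],z,f[:2]@D,f[0]*D[1]-f[1]*D[0],f[2]))
    if f[:2]@D<-27 or p[2]>.056: break
    if f[2]<18: z-=.0005
    if f[2]>30: z+=.0005
r=vision.read_camera("wrist"); np.savez("pics/w2.npz",**r); cv2.imwrite("pics/w2.png",cv2.resize(r["frame"][:,:,::-1],(800,600)))
```

```text
t8.59 cmd -0.0785 along -0.0801 z 0.0538/0.0520 fwd -3.9 lat -2.7 fz 16.4
t8.91 cmd -0.0735 along -0.0761 z 0.0538/0.0515 fwd -8.4 lat -3.2 fz 18.6
t9.22 cmd -0.0685 along -0.0711 z 0.0538/0.0515 fwd -8.3 lat -2.0 fz 18.5
t9.54 cmd -0.0635 along -0.0661 z 0.0538/0.0515 fwd -8.4 lat -2.3 fz 18.8
t9.86 cmd -0.0585 along -0.0611 z 0.0538/0.0515 fwd -8.5 lat -3.1 fz 18.8
t10.18 cmd -0.0535 along -0.0561 z 0.0539/0.0515 fwd -9.0 lat -3.1 fz 20.0
t10.49 cmd -0.0485 along -0.0512 z 0.0539/0.0515 fwd -9.0 lat -2.8 fz 19.6
t10.81 cmd -0.0435 along -0.0462 z 0.0539/0.0515 fwd -8.7 lat -3.1 fz 19.0
t11.12 cmd -0.0385 along -0.0412 z 0.0539/0.0515 fwd -8.7 lat -2.8 fz 20.7
t11.44 cmd -0.0335 along -0.0362 z 0.0539/0.0515 fwd -10.1 lat -2.0 fz 20.8
t11.76 cmd -0.0285 along -0.0312 z 0.0539/0.0515 fwd -9.4 lat -3.0 fz 21.0
t12.07 cmd -0.0235 along -0.0262 z 0.0539/0.0515 fwd -10.4 lat -3.0 fz 22.0
t12.39 cmd -0.0185 along -0.0212 z 0.0539/0.0515 fwd -11.1 lat -3.2 fz 21.9
t12.71 cmd -0.0135 along -0.0163 z 0.0539/0.0515 fwd -11.3 lat -4.4 fz 22.2
t13.03 cmd -0.0085 along -0.0112 z 0.0539/0.0515 fw
[... 294 characters left out ...]
0.0515 fwd -13.3 lat -4.1 fz 22.7
t14.34 cmd 0.0025 along -0.0005 z 0.0539/0.0515 fwd -12.5 lat -4.9 fz 23.0
t14.59 cmd 0.0040 along 0.0011 z 0.0540/0.0515 fwd -14.2 lat -3.8 fz 22.6
t14.84 cmd 0.0055 along 0.0026 z 0.0539/0.0515 fwd -12.8 lat -4.4 fz 24.2
t15.09 cmd 0.0070 along 0.0041 z 0.0539/0.0515 fwd -12.5 lat -3.5 fz 23.0
t15.34 cmd 0.0085 along 0.0056 z 0.0539/0.0515 fwd -13.6 lat -4.7 fz 23.3
t15.59 cmd 0.0100 along 0.0071 z 0.0539/0.0515 fwd -13.0 lat -4.1 fz 23.3
t15.84 cmd 0.0115 along 0.0086 z 0.0539/0.0515 fwd -12.8 lat -3.7 fz 24.1
t16.09 cmd 0.0130 along 0.0092 z 0.0540/0.0515 fwd -19.1 lat -4.9 fz 22.4
t16.34 cmd 0.0145 along 0.0093 z 0.0540/0.0515 fwd -28.3 lat -7.3 fz 19.9
```

View pics/w2.png

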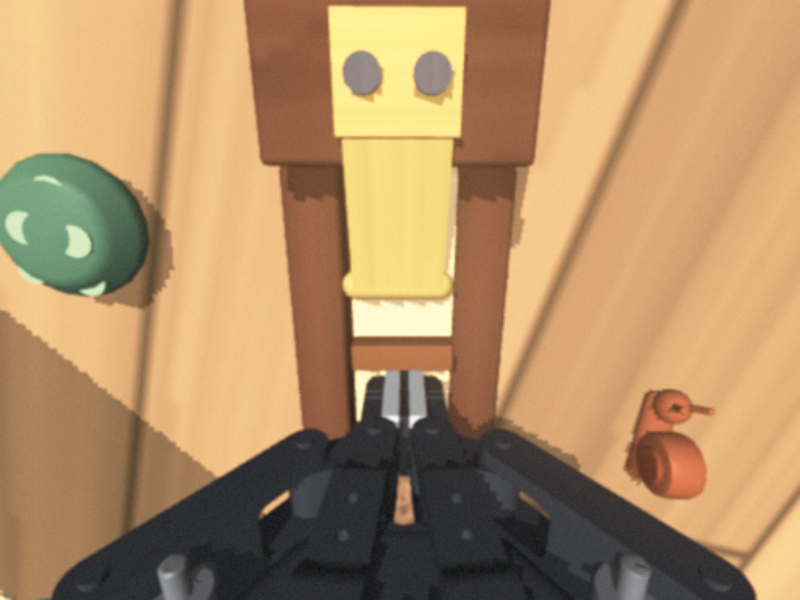

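The nose is home: force rose sharply from -13 to -28 N at 0.0093, within a millimetre of the predicted end. The view shows the rib at row 355 just short of the leaf's eye at row 290, and the snail and stone untouched. Now a gentle release.

Run:
```python
from workcell import *
from h import *
f0=np.load("f0.npy")
for a,z,v in((.0115,.0520,.02),(.0105,.0545,.02),(.0095,.0575,.02),(.0075,.064,.03),(.005,.075,.06),(-.03,.15,.12),(-.06,.29,.2)):
    bot.servo_line(P(a,z),velocity=v)
    o=get_obs(); f=o["wrist_force"]-f0; p=o["position"]
    print("t%.2f along %.4f z %.4f fwd %.1f fz %.1f"%(o["time_s"],(p[:2]-C)@D,p[2],f[:2]@D,f[2]))
bot.dwell(.3); fs=[]
for n in("wrist","side"):
    r=vision.read_camera(n); np.savez(f"pics/{n}3.npz",**r); fs.append(r["frame"][:,:,::-1])
cv2.imwrite("pics/d.png",np.hstack([cv2.resize(fs[0][:250,150:400],(400,400),interpolation=2),cv2.resize(fs[1][190:320,210:410],(400,400),interpolation=2)]))
```

```text
t16.69 along 0.0090 z 0.0540 fwd -10.7 fz 17.6
t16.98 along 0.0089 z 0.0555 fwd -6.6 fz 5.7
t17.28 along 0.0089 z 0.0577 fwd -5.1 fz 1.4
t17.66 along 0.0077 z 0.0640 fwd 0.6 fz -0.2
t18.00 along 0.0048 z 0.0756 fwd 1.3 fz -0.8
t18.84 along -0.0297 z 0.1494 fwd 0.4 fz -1.0
t19.71 along -0.0594 z 0.2885 fwd 0.9 fz 0.8
```

View pics/d.png

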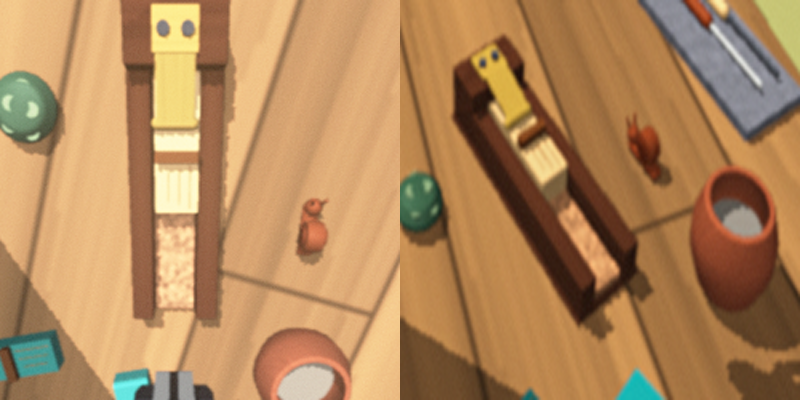

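The offcut is at home under the leaf, sitting low, with the finger clear and the snail, stone and pot in place. One numeric check, then I'll hand in.

Run:
```python
from workcell import *
from h import *
r=np.load("pics/wrist3.npz"); g=cv2.cvtColor(r["frame"],cv2.COLOR_RGB2GRAY)[:,255:268].mean(1)
dg=np.diff(g); ys=[y for y in range(60,215) if abs(dg[y])>12]
for y in ys: p=ray(r,[[261,y+.5]],.039)[0]; print(y,round(dg[y]),"along %.4f"%((p[:2]-C)@D))
# undisturbed objects: colour centroids before/after, side camera
a,b=np.load("pics/side0.npz")["frame"],np.load("pics/side3.npz")["frame"]
for n,(x,y,w,h) in dict(snail=(318,222,28,30),stone=(203,240,32,28),pot=(350,238,54,56)).items():
    print(n,"mean abs diff",cv2.absdiff(a[y:y+h,x:x+w],b[y:y+h,x:x+w]).mean().round(2))
o=get_obs(); print(o["time_s"]); hand_in()
```

```text
77 -16 along 0.0493
78 -30 along 0.0481
79 -34 along 0.0469
81 39 along 0.0445
82 17 along 0.0433
83 22 along 0.0421
84 16 along 0.0409
93 -36 along 0.0298
94 -50 along 0.0286
95 -13 along 0.0274
101 13 along 0.0198
102 31 along 0.0186
105 15 along 0.0148
106 25 along 0.0135
132 -59 along -0.0208
133 -36 along -0.0221
141 26 along -0.0331
142 14 along -0.0345
191 -24 along -0.1070
192 -15 along -0.1085
193 22 along -0.1101
194 25 along -0.1117
snail mean abs diff 4.01
stone mean abs diff 19.36
pot mean abs diff 3.74
20.1083
the job is handed in; nothing more can be done
```

The offcut is home against the end stop, held down by the leaf, and the job is handed in at 20.1 s of the 42 s allowed. I pressed its deck with the closed fingertip until the bed reached its hard stop at about 22 N. Keeping about 16–24 N on it, I slid it about 90 mm under the leaf to the stop, then eased off and lifted clear.

**Home position:**
- **At the stop:** the forward force jumped from 13 N to 28 N with no further movement, within 1 mm of where I expected the stop.
- **After release:** the rear edge measured at -0.021 to -0.022 m along the trough, against about -0.020 m expected. That 1–2 mm gap is about the limit of the camera, but it does not confirm the fit to better than that. The finger itself read 0.3–0.4 mm further back as the force came off.

**Other objects:** the snail, stone and pot look undisturbed.
- **Snail and pot:** before-and-after image differences were small (4.0 and 3.7).
- **Stone:** its difference was larger (19.4). This could be the arm's shadow, but I did not check it separately. In the wrist view the stone looked in place, and the arm's path stayed away from it.

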